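# Run a batch of dowels out of the lever magazine

## Task

Push the catch tray along its rails to the left until it is fully home against the stop under the dowel magazine, without forcing it, then press the lever's pad all the way down so that the flap lifts, and keep it down until all four steel dowels have rolled into the tray. Then ease the lever back up under your fingertips until the flap is shut, without letting it snap, and move clear. Grasp and lift nothing, touch neither the flap nor the dowels, and leave the tools lying around as they are.

Things in the scene. Friction and masses are not known exactly. Their poses are not given: they have to be found in the camera images.
- magazine: Dowel magazine, fixed to the bench: grey sheet-steel chute on four legs, about 150 mm deep, 90 wide, 180 high at the back, falling to its mouth. Origin on the bench under it. Its -x axis is where the mouth looks (toward the robot, turned by -0.1 to 0.4 rad), +y is to the left seen from the robot. Over the tray slide it stays 75 mm or more above the bench.
- tray_home (a point): Point on the bench under the mouth where the middle of the tray's underside lies when the tray is fully home (x = -0.158, y = -0.012 in the magazine's frame; same axes). Either side of it run the slide's two steel rails, 14 mm high, along the magazine's y axis, 126 mm apart inside, from 146 mm right (-y) of this point, where they flare open, to the stop at its left.
- stop (a point): Middle of the inner face of the stop, an upright steel plate 129 mm long and 30 mm high across the left (+y) end of the tray slide (x = -0.158, y = 0.075, z = 0.015 in the magazine's frame).
- tray: Open, empty sheet-steel tray, 120 (x) x 170 (y) x 50 mm high, walls 4 mm, about 0.55 kg, loose between the rails, drawn out to the right (-y) by 50 to 105 mm. Origin at the middle of its underside. Slides with a few newtons. Its right end wall (own y = -0.085) is free to push from outside, 15 to 50 mm above the bench; when home that wall is 40 mm right of the flap and its shaft, which are 78 mm up or more.
- lever: Hand lever on the left (+y) side of the magazine; origin on its pivot, 90 mm above the bench at x = -0.040, y = 0.064 in the magazine's frame; its axes are the magazine's while at rest. Its arm runs forward to a ribbed black rubber pad, 48 mm long (x) and 72 mm wide (y), meant to be pressed from above; nothing stands above the pad.
- pad_top (a point): Middle of the top of the lever's pad: at rest x = -0.155, y = 0.140, 129 mm above the bench, in the magazine's frame. It swings down round the lever's pivot, 115 mm behind it, by 50 mm when pressed fully down. The pad needs about 3 N at the start of its travel and 8 N at the end, and springs back up if let go.
- lever_joint (a joint): Angle of the lever in rad: 0 at rest (the pad leans up 0.20 rad), growing as the pad is pressed; about 0.40 when fully down.
- flap: Steel flap, 83 mm wide and 60 mm tall, closing the mouth of the magazine; hangs from a shaft along the magazine's y axis at its upper edge (138 mm above the bench; origin on the shaft). A link rod ties it to the lever: pressing the lever swings its lower edge forward and up. A return spring shuts it; let go, it snaps shut.
- flap_joint (a joint): Angle of the flap in rad: 0 shut, 1.3 fully open; it turns about 3.3 times as far and as fast as the lever.
- dowel1: Steel dowel, 16 mm across and 70 mm long along its own y axis, 0.1 kg, origin at its middle. Number 1 of four lying side by side in the chute behind the flap (1 next to the flap); once the flap is up they roll out by themselves, in about a second.
- dowel2: Steel dowel, 16 mm across and 70 mm long along its own y axis, 0.1 kg, origin at its middle. Number 2 of four lying side by side in the chute behind the flap (1 next to the flap); once the flap is up they roll out by themselves, in about a second.
- dowel3: Steel dowel, 16 mm across and 70 mm long along its own y axis, 0.1 kg, origin at its middle. Number 3 of four lying side by side in the chute behind the flap (1 next to the flap); once the flap is up they roll out by themselves, in about a second.
- dowel4: Steel dowel, 16 mm across and 70 mm long along its own y axis, 0.1 kg, origin at its middle. Number 4 of four lying side by side in the chute behind the flap (1 next to the flap); once the flap is up they roll out by themselves, in about a second.
- marker: Bystander: marker pen with white barrel and black cap, 122 mm long, lying on the bench left of the tray slide, beyond the lever pad; origin at the middle of its underside.
- square: Bystander: try square with black stock and steel blade, 131 x 75 mm, lying on the bench at the right edge of the bench; origin at the middle of its underside.
- die: Bystander: dark steel bending die, 55 x 34 x 20 mm, lying on the bench left of the magazine, behind the lever pad; origin at the middle of its underside.
- punch: Bystander: black steel drift punch, 200 x 14 mm, lying on the bench on the near side of the tray slide; origin at the middle of its underside.
- pencil: Bystander: red pencil, 142 mm long, lying on the bench left of the die; origin at the middle of its underside.
- strip: Bystander: strip of green ejector rubber, 120 x 14 x 11 mm, lying on the bench right of the magazine, behind the tray slide; origin at the middle of its underside.
Mind the look-alikes: they are no part of the job. What is shaped like the dowel1 but red or yellow is not meant.

How it is judged:
By the outcome, as a careful person would: the job done as asked, in the order asked, and still so for the second after the job is handed in, with the robot touching nothing.
It also fails if it takes over 58 s, if anything falls off the work surface, if the arm or the gripper's body presses on something with over 40 N, if the wrist force passes 120 N, or if a joint passes its speed limit or range.

## Robot

A 6-joint arm with a two-finger parallel gripper is mounted at the origin on a cart in front of the work surface, level with it; the furniture and walls round the work are solid. World frame = base frame: x ahead of the robot, y to its left, z up, the work surface at z = 0. Lengths are in m, angles in rad, forces in N, time in s.
With the tool pointing down it reaches from about 0.225 to 0.875 m from the base axis. Payload 3.4 kg.
Tool frame: the origin (TCP) lies on the centre line of the jaws, within the pads' length; the fingertips stand 17 mm ahead of it and the grasp point (between the pads) lies 2 mm behind it (nose_length is the distance from the TCP to the fingertips, in m); z points along the fingers, y is the line along which they close (so a half turn about z gives the same grasp; the last joint's range is limited). The gripper opens to 85 mm and grips with 20 to 120 N. Pads are 22 mm wide; open, the fingers measure 114 mm over their backs; the gripper's body (76 mm by 85 mm) begins 54 mm behind the grasp point. The pads swing forward as they close: fully open they stand 13 mm farther back than shut.
Start: joints at [1.052, 0.276, 1.505, -0, 1.361, -0.121], TCP at [0.223, 0.53, 0.248] pointing down, gripper open.
Joint ranges: [-2.89, 2.89], [-0.75, 2.08], [0.22, 2.7], [-1.18, 4.32], [0.11, 2.71], [-2.7, 2.7]. Speed limits (rad/s): [2.57, 2.57, 3.14, 3.14, 3.14, 3.14].

## Interface

Orientations are given as a unit quaternion [w, x, y, z].
In Python, from rig import get_state, get_image, sign_off, find_in, place_of, nose_length gives the robot as it stands.
- The arm moves only by the tool apply_moves, never from a script. Its argument "deltas" is one flat list of numbers, 5 for each row, row after row: the finger opening in mm, from 0 to 85.4, then the shift along the tool's x, y, z in mm, then the turn about the tool's z in degrees. A call has 1 to 12 rows; each row is the pose to reach, as a shift and turn from the pose commanded when the call began, along the tool's axes at that moment; what a row does not reach only later rows make up. A row lasts 1/12 s, in which the tool goes at most 41.7 mm and 7.16 degrees, less where a joint would pass 70% of its speed; a pose out of reach is approached as far as the arm can. A call with a gripper value outside its range is refused whole. The fingers move at their own pace and stop on an object; "squeeze" is the grip in N (left out, the last holds). Time passes only in rows, so rows that repeat a pose let the fingers close. It gives the time, the measured TCP pose, the force, the opening and the grip force at its end, in the units of the state.
- get_state(): the state, without advancing time (a new reading comes with each control period).
- get_image(name): name is "scene" or "top"; returns a dict with "frame" (480x640x3 uint8, red, green, blue), "K" (3x3 intrinsics, pixels), "position" and "orientation" of the camera in the world. Camera axes: x right, y down, z forward; pixel columns grow to the right and rows downward; lengths in m; the calibration is good to about 2 mm. A picture is of the moment at which its call begins. There is no depth.
- sign_off(): hands the job in; it is judged then, once.
Trained networks look in a picture, given as the dict that the camera call returned (one of the last four; its "shot" number tells which), for a name from the list of things; names that differ only in an ending like _2 or _b are one class to them, and where a whole thing is asked for, a point or a joint stands for the part that bears it (a point fixed in the world has none). Each returns a list of dicts, best first, with "score" (0 to 1); they miss things now and then, are a little off and sometimes report something else, mostly with a low value. They report only what shows in the picture. A call takes as long as a camera call. They do not tell look-alikes from the thing itself.
- find_in(query, picture): "point" ([column, row] in pixels, amid what is visible of it).
- place_of(query, picture): "point" ([column, row] in pixels: a listed point, or the origin of a listed thing).
The state is a dict: "clock": time; "qpos": joint angles; "qd": joint speeds; "effort": joint torques, N m; "position": TCP position; "ee_rot": TCP orientation; "contact_force": force on the tool from outside, world axes, zero at the start; "moment": the same for the moment, N m; "width": finger opening in m; "gripper_force": force on a finger pad.
Only numpy, scipy, OpenCV 4.12 (cv2) and the standard library are available. Lean on these libraries where they do the work, as an engineer would, in place of code of your own. Each camera call takes 0.05 s, during which the arm holds its last target. There are 200 camera calls.

## Working session

There is one attempt and no reset: what is moved stays moved. The work goes in short steps, Python scripts to look and compute and a tool call to move; the robot and the scene stay as the last step left them, time stands still between calls to the robot, and variables do not carry over. Pictures are saved under pics/ and viewed, at most 10 in all, crops included, and the job is handed in when it is done.

Besides the shell and the picture viewer there is one more tool, called as name(argument=value, ...) on one line, values as JSON. apply_moves: Moves the arm, as the interface text tells. Its arguments: {"type":"object","properties":{"deltas":{"type":"array"},"squeeze":{"type":"number"}},"required":["deltas"]}

```bash
ls; mkdir -p pics; cat > h.py <<'E'
import numpy as np,cv2
from scipy.spatial.transform import Rotation as R
from rig import *
def rot(q): return R.from_quat([q[1],q[2],q[3],q[0]]).as_matrix()
def ray(im,p,z):
    d=rot(im['orientation'])@np.linalg.inv(im['K'])@[p[0],p[1],1]; o=np.array(im['position'])
    return (o+d*(z-o[2])/d[2])
def proj(im,P):
    c=np.linalg.inv(rot(im['orientation']))@(np.array(P)-im['position']); c=im['K']@c; return c[:2]/c[2]
E
python3 - <<'E'
from h import *
print(get_state(), nose_length)
a={n:get_image(n) for n in('scene','top')}
Z=dict(magazine=0,tray_home=0,stop=.015,tray=0,lever=.09,pad_top=.129,flap=.138)
for n,im in a.items():
    cv2.imwrite(f'pics/{n}0.png',im['frame'][:,:,::-1]); print(n,im['position'])
    for q,z in Z.items():
        for r in place_of(q,im)[:2]: print(q,np.round(r['point'],1),round(r['score'],2),np.round(ray(im,r['point'],z),4))
E
```

```text
pics
{'clock': 0.0, 'qpos': array([ 1.05199596e+00,  2.76572058e-01,  1.50615386e+00, -9.00244187e-07,
        1.36070703e+00, -1.21027580e-01]), 'qd': array([ 0.0006964 , -0.00037351,  0.00048369, -0.00223881, -0.00066426,
       -0.00042005]), 'effort': array([ 6.44451138e-04, -4.16772366e+01, -2.45803052e+01,  3.46628449e-04,
        1.10634678e-02, -2.17055242e-05]), 'position': array([0.22249912, 0.52965042, 0.24744451]), 'ee_rot': array([-2.88954156e-04,  1.97577623e-01,  9.80286813e-01, -8.73598307e-04]), 'contact_force': array([-0.50025755, -0.00607315,  0.39394613]), 'moment': array([ 0.02760857, -0.00938669, -0.01119759]), 'gripper_force': 0.0, 'width': 0.08532733292311613} 0.017
scene [0.06321866 1.12254092 0.64999044]
magazine [251.2 295.2] 0.71 [0.6718 0.3334 0.    ]
tray_home [231.3 327.9] 0.72 [0.6334 0.4635 0.    ]
stop [310.  315.2] 0.56 [0.4912 0.3552 0.015 ]
tray [316.1 284.8] 0.6 [0.5524 0.2126 0.    ]
lever [253.7 277.5] 0.94 [0.6254 0.3797 0.09  ]
pad_top [298.  286.6] 0.79 [0.4849 0.4174 0.129 ]
flap [303.6 249.4] 0.52 [0.5483 0.2832 0.138 ]
flap [307.8 315. ] 0.36 [0.4122 0.5052 0.138 ]
top [0.34969182 0.17642597 1.02360739]
magazine [268.3 190.6] 0.94 [0.673  0.3268 0.    ]
tray_home [264.2 189. ] 0.57 [0.6762 0.3368 0.    ]
stop [246.9 259. ] 0.89 [0.505  0.3564 0.015 ]
tray [313.8 248.1] 0.63 [0.544  0.2093 0.    ]
lever [235.6 197.6] 0.84 [0.6237 0.3817 0.09  ]
pad_top [206.3 255. ] 0.65 [0.4893 0.4176 0.129 ]
pad_top [233.8 197.6] 0.29 [0.612  0.3768 0.129 ]
flap [272.8 232.3] 0.89 [0.5436 0.2889 0.138 ]
flap [247.4 257.5] 0.47 [0.4891 0.3338 0.138 ]
```

View pics/scene0.png

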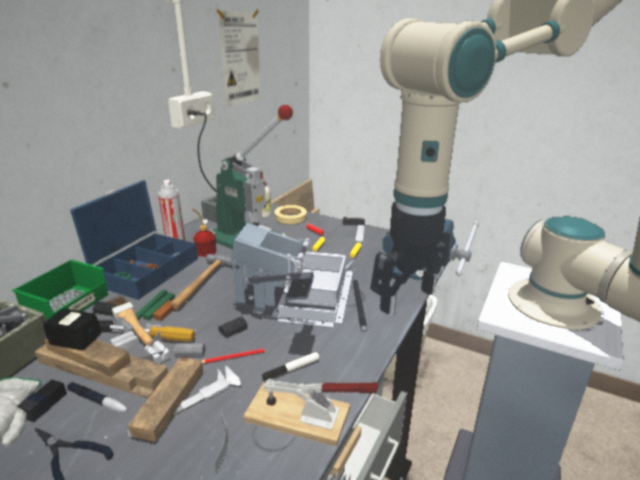

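View pics/top0.png

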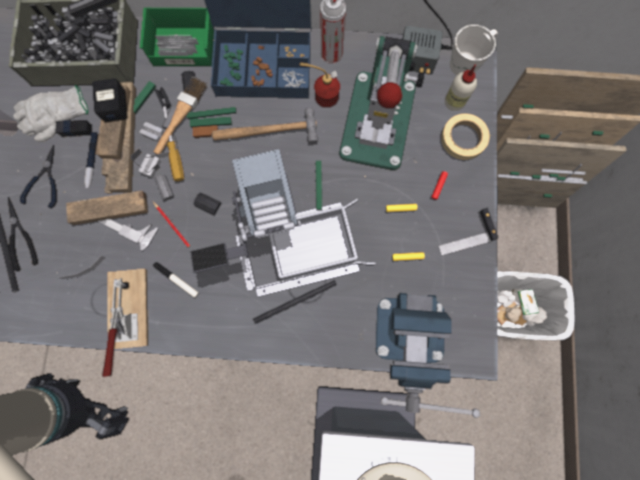

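```bash
python3 - <<'E'
from h import *
from scipy.optimize import least_squares
# magazine frame fit: pose (x,y,th) from measured points, average of cams
obs=[((0,0),(.6724,.330)),((-.158,.075),(.498,.356)),((-.04,.064),(.6245,.3807)),((-.155,.140),(.487,.4175))]
def f(p):
    c,s=np.cos(p[2]),np.sin(p[2]); return np.concatenate([np.array([p[0]+c*a-s*b-u,p[1]+s*a+c*b-v]) for (a,b),(u,v) in obs])
r=least_squares(f,[.67,.33,.2],loss='soft_l1',f_scale=.004);p=r.x;print(p,np.round(f(p),4).reshape(-1,2))
c,s=np.cos(p[2]),np.sin(p[2]);M=np.array([[c,-s],[s,c]])
for n,q in dict(home=(-.158,-.012),stop=(-.158,.075),pad=(-.155,.14)).items(): print(n,p[:2]+M@q)
print('tray in mag',M.T@(np.array([.5482,.211])-p[:2]))
E
```

```text
[0.67457068 0.32973589 0.29262404] [[ 0.0022 -0.0003]
 [ 0.0037 -0.    ]
 [-0.0067 -0.0012]
 [-0.0012  0.0016]]
home [0.52674881 0.27266842]
stop [0.50165229 0.35597007]
pad [0.48577449 0.41907233]
tray in mag [-0.15524992 -0.07723485]
```

Scene and top views show the magazine at about (265,190) in the top view, the black pad at (208,264), the tray at (313,245) between the rails, and the punch near it at (295,300). The red and yellow short rods at right, (402,208), (408,256) and (440,185), are look-alikes. I'll check the model by overlaying it on an enlarged crop.

```bash
cat >> h.py <<'E'
def W(p,m):
    c,s=np.cos(p[2]),np.sin(p[2]); return np.array([p[0]+c*m[0]-s*m[1],p[1]+s*m[0]+c*m[1],m[2]])
E
python3 - <<'E'
from h import *
im=get_image('top'); p=[.6746,.3297,.2926]
x0,y0,k=180,140,4
I=cv2.resize(im['frame'][y0:y0+150,x0:x0+200,::-1],None,fx=k,fy=k,interpolation=cv2.INTER_CUBIC)
def L(pts,c):
    q=[((proj(im,W(p,m))-[x0,y0])*k).astype(int) for m in pts]; cv2.polylines(I,[np.array(q)],True,c,1)
for sx in(-.063,.063): L([(-.158+sx,-.158,.014),(-.158+sx,.075,.014)],(0,0,255))
L([(-.2225,.075,.03),(-.0935,.075,.03)],(255,0,255))
L([(-.155+a,.14+b,.129-a*.2) for a,b in((-.024,-.036),(.024,-.036),(.024,.036),(-.024,.036))],(0,255,255))
yt=-.0772
L([(-.158+a,yt+b,.05) for a,b in((-.06,-.085),(.06,-.085),(.06,.085),(-.06,.085))],(0,255,0))
cv2.imwrite('pics/ov.png',I)
E
```

```text
(no output)
```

View pics/ov.png

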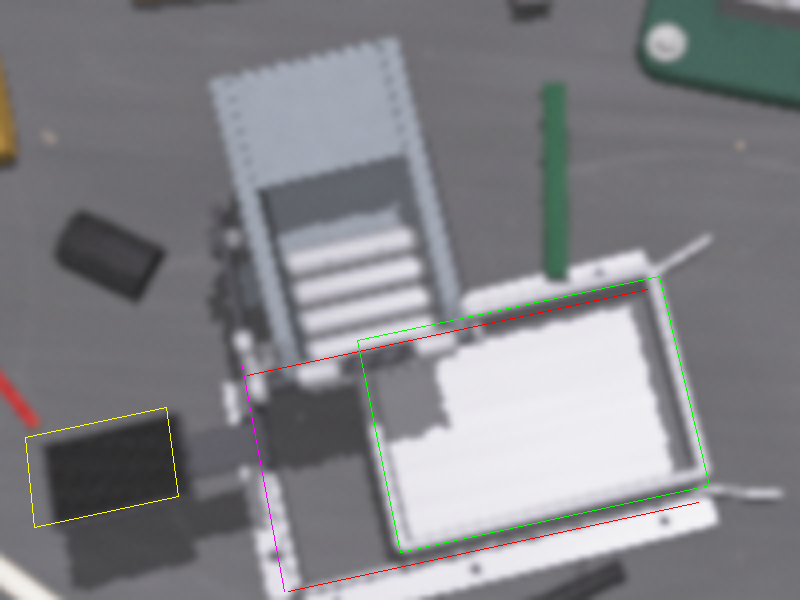

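The model fits, with a shift of about 4 mm along -y. Next I compute the deltas for the approach beside the tray's right wall.

```bash
cat >> h.py <<'E'
P=[.6757,.3259,.290]
def d(m,yaw=True):
    s=get_state(); T=rot(s['ee_rot']); v=T.T@(W(P,m)-s['position'])*1000
    a=np.degrees(np.arctan2(T[1,0],T[0,0])); t=(a-np.degrees(P[2])-90+180)%360-180
    return np.round(v,1),'turn',round(t,1)
def now():
    s=get_state();c,n=np.cos(P[2]),np.sin(P[2]);A=np.array([[c,n],[-n,c]])
    return dict(t=round(s['clock'],2),mag=np.round(A@(s['position'][:2]-P[:2]),4),z=round(s['position'][2],4),Fm=np.round(A@s['contact_force'][:2],1),Fz=round(s['contact_force'][2],1),w=round(s['width'],4))
E
python3 - <<'E'
from h import *
print(now(), d((-.158,-.19,.25)), d((-.158,-.19,.047)))
E
```

```text
{'t': 0.85, 'mag': array([-0.3756,  0.3252]), 'z': np.float64(0.2484), 'Fm': array([0. , 0.8]), 'Fz': np.float64(0.2), 'w': 0.0856} (array([-495.2, -259.9,   -1.6]), 'turn', np.float64(50.6)) (array([-495.2, -259.9,  201.4]), 'turn', np.float64(50.6))
```

apply_moves(deltas=[0,-41,-22,0,5,0,-82,-43,0,10,0,-123,-65,0,15,0,-164,-87,0,20,0,-205,-108,0,25,0,-246,-130,0,30,0,-287,-152,0,35,0,-328,-174,0,40,0,-369,-195,0,45,0,-410,-217,0,50.6,0,-452,-240,0,50.6,0,-500,-260,0,50.6])

```text
clock: 1.85
position: [0.5414, 0.1423, 0.2486]
ee_rot: [0.0, 0.598, 0.802, 0.0]
contact_force: [0.1, 0.7, -0.4]
width: 0.0002
gripper_force: 0.0
```

apply_moves(deltas=[0,0,0,0,0,0,0,0,0,0,0,0,0,0,0])

```text
clock: 2.1
position: [0.5403, 0.1442, 0.248]
ee_rot: [-0.001, 0.598, 0.802, -0.0]
contact_force: [-1.1, -0.6, -0.4]
width: -0.0002
gripper_force: 0.0
```

```bash
python3 - <<'E'
from h import *
print(now(), d((-.158,-.192,.047)))
E
```

```text
{'t': 2.1, 'mag': array([-0.1817, -0.1354]), 'z': np.float64(0.248), 'Fm': array([-1.2, -0.3]), 'Fz': np.float64(-0.4), 'w': -0.0002} (array([-56.8,  23.9, 201. ]), 'turn', np.float64(-0.1))
```

apply_moves(deltas=[0,-30,12,0,0,0,-60,24,0,0,0,-60,24,30,0,0,-60,24,65,0,0,-60,24,100,0,0,-60,24,130,0,0,-60,24,130,0,0,-60,24,130,0])

```text
clock: 2.77
position: [0.5791, 0.0951, 0.1175]
ee_rot: [-0.002, 0.597, 0.802, -0.001]
contact_force: [-0.1, 0.6, 0.4]
width: -0.0001
gripper_force: 0.0
```

```bash
python3 - <<'E'
from h import *
im=get_image('top'); s=get_image('scene')
I=cv2.resize(im['frame'][140:290,250:450,::-1],None,fx=3,fy=3,interpolation=cv2.INTER_CUBIC)
J=cv2.resize(s['frame'][200:350,220:420,::-1],None,fx=3,fy=3,interpolation=cv2.INTER_CUBIC)
cv2.imwrite('pics/c1.png',J); cv2.imwrite('pics/c1t.png',I)
print(now(), d((-.158,-.192,.047)))
E
```

```text
{'t': 2.87, 'mag': array([-0.156 , -0.1947]), 'z': np.float64(0.1204), 'Fm': array([ 0.6, -1.2]), 'Fz': np.float64(0.6), 'w': -0.0001} (array([ 2.8, -2.3, 73.4]), 'turn', np.float64(0.1))
```

View pics/c1.png

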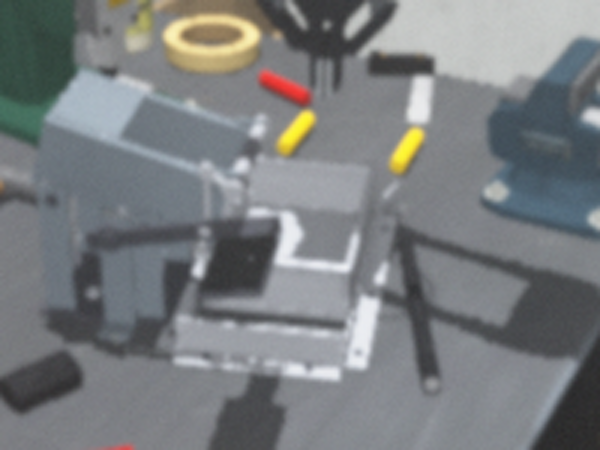

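The fingers, at (325,90) in the crop, stand clear beyond the tray's right wall. Lower, then approach slowly.

apply_moves(deltas=[0,0,-2,25,0,0,0,-2,50,0,0,0,-2,72,0,0,0,-2,72,0,0,5,-2,72,0,0,10,-2,72,0,0,15,-2,72,0,0,18,-2,72,0,0,20,-2,72,0,0,22,-2,72,0,0,24,-2,72,0,0,26,-2,72,0])

```text
clock: 3.87
position: [0.5715, 0.1182, 0.0465]
ee_rot: [0.0, 0.598, 0.802, 0.0]
contact_force: [0.1, -0.5, 0.9]
width: 0.0
gripper_force: 0.0
```

apply_moves(deltas=[0,3,0,0,0,0,6,0,0,0,0,9,0,0,0,0,12,0,0,0,0,15,0,0,0,0,18,0,0,0,0,21,0,0,0,0,24,0,0,0,0,27,0,0,0,0,30,0,0,0,0,33,0,0,0,0,36,0,0,0])

```text
clock: 4.87
position: [0.5611, 0.1526, 0.0464]
ee_rot: [0.0, 0.597, 0.802, -0.0]
contact_force: [1.0, -3.9, 2.2]
width: -0.0001
gripper_force: 2.5
```

```bash
python3 - <<'E'
from h import *
print(now(), d((-.158,-.108,.047)))
im=get_image('top')
I=cv2.resize(im['frame'][170:320,180:380,::-1],None,fx=4,fy=4,interpolation=cv2.INTER_CUBIC)
cv2.imwrite('pics/c2.png',I)
E
```

```text
{'t': 4.87, 'mag': array([-0.1594, -0.1333]), 'z': np.float64(0.0464), 'Fm': array([-0.2, -4. ]), 'Fz': np.float64(2.2), 'w': -0.0001} (array([25.3,  1.4, -0.6]), 'turn', np.float64(0.0))
```

View pics/c2.png

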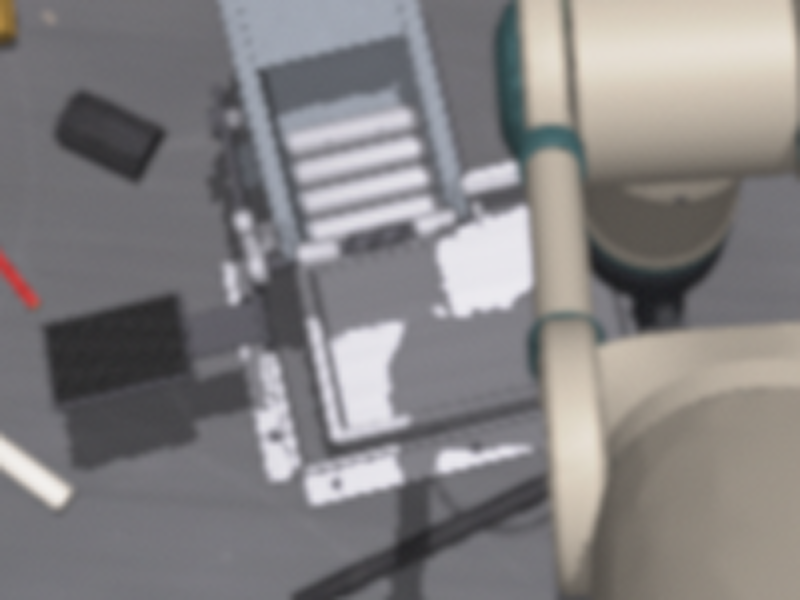

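The tray is moving at about 4 N. Its left edge is at (320,340) and the stop at (270,420), so roughly 25 mm remain.

apply_moves(deltas=[0,2,0,0,0,0,4,0,0,0,0,6,0,0,0,0,8,0,0,0,0,10,0,0,0,0,12,0,0,0,0,14,0,0,0,0,16,0,0,0,0,17,0,0,0,0,18,0,0,0])

```text
clock: 5.75
position: [0.556, 0.1696, 0.0464]
ee_rot: [0.0, 0.597, 0.802, -0.0]
contact_force: [2.0, -5.7, 2.0]
width: -0.0
gripper_force: 2.6
```

apply_moves(deltas=[0,0.8,0,0,0,0,1.6,0,0,0,0,2.4,0,0,0,0,3.2,0,0,0,0,4,0,0,0])

```text
clock: 6.17
position: [0.5549, 0.1734, 0.0464]
ee_rot: [0.0, 0.597, 0.802, -0.0]
contact_force: [1.3, -5.9, 2.4]
width: 0.0003
gripper_force: 2.6
```

apply_moves(deltas=[0,0.7,0,0,0,0,1.4,0,0,0,0,2,0,0,0])

```text
clock: 6.42
position: [0.5543, 0.1753, 0.0464]
ee_rot: [0.0, 0.597, 0.802, -0.0]
contact_force: [1.6, -5.1, 2.3]
width: 0.0004
gripper_force: 2.6
```

apply_moves(deltas=[0,0.6,0,0,0,0,1.2,0,0,0,0,1.8,0,0,0])

```text
clock: 6.67
position: [0.5542, 0.1761, 0.0464]
ee_rot: [0.001, 0.597, 0.802, -0.001]
contact_force: [3.3, -8.7, 1.3]
width: 0.0
gripper_force: 4.7
```

apply_moves(deltas=[0,0.6,0,0,0,0,1.2,0,0,0,0,1.8,0,0,0])

```text
clock: 6.92
position: [0.5552, 0.1769, 0.0465]
ee_rot: [0.003, 0.597, 0.802, -0.0]
contact_force: [5.0, -11.7, -0.0]
width: -0.0
gripper_force: 6.7
```

apply_moves(deltas=[0,0.6,0,0,0,0,1.2,0,0,0,0,1.8,0,0,0])

```text
clock: 7.17
position: [0.5554, 0.1771, 0.0466]
ee_rot: [0.004, 0.596, 0.803, -0.001]
contact_force: [7.5, -17.1, 1.1]
width: -0.0001
gripper_force: 9.2
```

```bash
python3 - <<'E'
from h import *
print(now())
im=get_image('top')
I=cv2.resize(im['frame'][200:300,220:340,::-1],None,fx=6,fy=6,interpolation=cv2.INTER_CUBIC)
cv2.imwrite('pics/c3.png',I)
E
```

```text
{'t': 7.17, 'mag': array([-0.1579, -0.1082]), 'z': np.float64(0.0466), 'Fm': array([  2.3, -18.5]), 'Fz': np.float64(1.1), 'w': -0.0001}
```

View pics/c3.png

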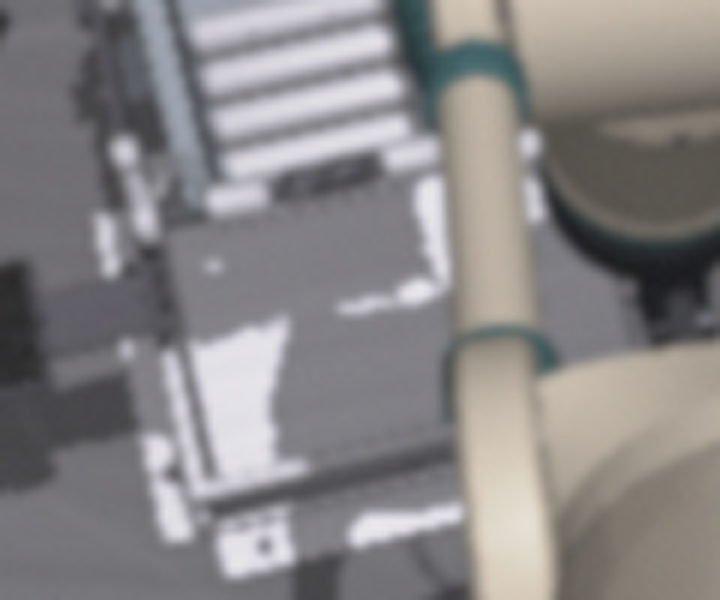

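The tray is home: its left wall lies flush with the stop at (180,420), and the force rose with no further travel. Now back off, go up and over the pad.

apply_moves(deltas=[0,-8,0,0,0,0,-25,0,0,0,0,-35,0,0,0,0,-35,0,-40,0,0,-35,0,-80,0,0,-35,0,-120,0,0,-35,0,-160,0,0,-35,0,-180,0,0,-35,0,-180,0])

```text
clock: 7.97
position: [0.5654, 0.1486, 0.2323]
ee_rot: [0.003, 0.598, 0.802, 0.005]
contact_force: [1.2, 0.1, 0.8]
width: 0.0
gripper_force: 0.0
```

```bash
python3 - <<'E'
from h import *
print(now(),d((-.157,.14,.20)))
E
```

```text
{'t': 7.97, 'mag': array([-0.1564, -0.1384]), 'z': np.float64(0.2323), 'Fm': array([ 1.2, -0.2]), 'Fz': np.float64(0.8), 'w': 0.0} (array([278.4,  -1. ,  32.4]), 'turn', np.float64(-0.0))
```

apply_moves(deltas=[0,35,0,0,0,0,70,0,0,0,0,105,0,0,0,0,140,0,0,0,0,175,0,0,0,0,210,0,0,0,0,245,0,0,0,0,280,0,0,0,0,280,0,20,0,0,280,0,30,0,0,280,0,30,0,0,280,0,30,0])

```text
clock: 8.97
position: [0.4819, 0.4144, 0.1947]
ee_rot: [-0.001, 0.598, 0.802, -0.002]
contact_force: [0.2, -0.5, 0.2]
width: 0.0001
gripper_force: 0.0
```

```bash
python3 - <<'E'
from h import *
print(now(),d((-.157,.14,.152)))
im=get_image('top'); s=get_image('scene')
for i in(im,s):
    for r in place_of('pad_top',i)[:1]: print(r, proj(i,W(P,(-.155,.14,.129))))
I=cv2.resize(im['frame'][190:320,180:350,::-1],None,fx=3,fy=3)[:390]
J=cv2.resize(s['frame'][220:350,220:390,::-1],None,fx=3,fy=3)
cv2.imwrite('pics/c4.png',J)
print(d((-.157,.14,.152)))
E
```

```text
{'t': 8.97, 'mag': array([-0.1604,  0.1402]), 'z': np.float64(0.1947), 'Fm': array([ 0. , -0.6]), 'Fz': np.float64(0.2), 'w': 0.0001} (array([-0.1,  3.5, 42.7]), 'turn', np.float64(-0.0))
{'point': [206.5, 255.4], 'score': 0.91} [207.09143431 256.1577686 ]
{'point': [297.8, 289.6], 'score': 0.59} [297.47305841 285.95626103]
(array([-0.1,  1.6, 45.2]), 'turn', np.float64(-0.1))
```

View pics/c4.png

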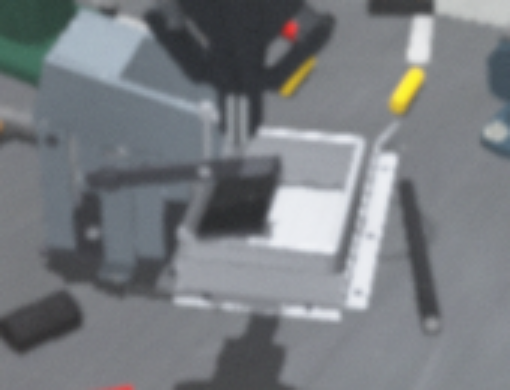

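The tray is flush at the stop and the fingertips, at (238,155), stand above the pad at (240,195). Descend to the pad.

apply_moves(deltas=[0,0,2,14,0,0,0,2,28,0,0,0,2,38,0,0,0,2,42,0,0,0,2,45,0,0,0,2,48,0,0,0,2,51,0,0,0,2,54,0,0,0,2,57,0,0,0,2,60,0])

```text
clock: 10.0
position: [0.4843, 0.4161, 0.137]
ee_rot: [-0.0, 0.598, 0.802, 0.0]
contact_force: [-2.8, -1.0, 4.1]
width: 0.0005
gripper_force: 2.5
```

apply_moves(deltas=[0,0,0,3,0,0,0,-1,6,0,0,0,-1,9,0,0,0,-2,12,0,0,0,-2,15,0,0,0,-3,18,0,0,0,-3,21,0,0,0,-4,24,0,0,0,-4,26,0])

```text
clock: 10.75
position: [0.4815, 0.4151, 0.1109]
ee_rot: [0.001, 0.597, 0.802, 0.001]
contact_force: [-1.3, -0.4, 6.2]
width: 0.0001
gripper_force: 3.0
```

```bash
python3 - <<'E'
from h import *
print(now())
E
```

```text
{'t': 10.75, 'mag': array([-0.1606,  0.1411]), 'z': np.float64(0.1109), 'Fm': array([-1.4, -0. ]), 'Fz': np.float64(6.2), 'w': 0.0001}
```

apply_moves(deltas=[0,0,0,3,0,0,0,0,6,0,0,0,0,8,0,0,0,0,10,0,0,0,0,11,0])

```text
clock: 11.17
position: [0.4816, 0.4152, 0.1002]
ee_rot: [0.001, 0.598, 0.802, 0.001]
contact_force: [-1.5, -1.3, 6.5]
width: 0.0
gripper_force: 3.9
```

apply_moves(deltas=[0,0,0,1,0,0,0,0,2,0,0,0,0,3,0])

```text
clock: 11.42
position: [0.4818, 0.4153, 0.0982]
ee_rot: [0.001, 0.597, 0.802, 0.001]
contact_force: [-2.0, -2.0, 14.0]
width: -0.0001
gripper_force: 7.9
```

apply_moves(deltas=[0,0,0,0.7,0,0,0,0,1.4,0,0,0,0,2,0])

```text
clock: 11.67
position: [0.4819, 0.4153, 0.0978]
ee_rot: [0.001, 0.597, 0.802, 0.002]
contact_force: [-4.8, -3.2, 20.5]
width: -0.0004
gripper_force: 10.7
```

Bottom stop reached at z ≈ 0.098 with the force rising. Hold there and wait for the dowels.

apply_moves(deltas=[0,0,0,0,0,0,0,0,0,0,0,0,0,0,0,0,0,0,0,0,0,0,0,0,0,0,0,0,0,0,0,0,0,0,0,0,0,0,0,0,0,0,0,0,0,0,0,0,0,0,0,0,0,0,0,0,0,0,0,0])

```text
clock: 12.67
position: [0.4818, 0.4153, 0.098]
ee_rot: [0.001, 0.597, 0.802, 0.002]
contact_force: [-3.7, -3.1, 18.8]
width: -0.0001
gripper_force: 9.6
```

apply_moves(deltas=[0,0,0,0,0,0,0,0,0,0,0,0,0,0,0,0,0,0,0,0,0,0,0,0,0,0,0,0,0,0,0,0,0,0,0,0,0,0,0,0,0,0,0,0,0,0,0,0,0,0,0,0,0,0,0,0,0,0,0,0])

```text
clock: 13.67
position: [0.4818, 0.4153, 0.0979]
ee_rot: [0.001, 0.597, 0.802, 0.002]
contact_force: [-3.6, -3.3, 17.9]
width: -0.0001
gripper_force: 9.6
```

```bash
python3 - <<'E'
from h import *
print(now())
im=get_image('top'); s=get_image('scene')
for i in(im,s):
    for n in('dowel1','flap'): print(n,[(np.round(r['point']),round(r['score'],2)) for r in find_in(n,i)[:8]])
I=cv2.resize(im['frame'][180:310,200:370,::-1],None,fx=3,fy=3)
J=cv2.resize(s['frame'][220:350,240:370,::-1],None,fx=3,fy=3)
cv2.imwrite('pics/c5.png',cv2.resize(np.hstack([I,J]),None,fx=.85,fy=.85))
E
```

```text
{'t': 13.67, 'mag': array([-0.1602,  0.1411]), 'z': np.float64(0.0979), 'Fm': array([-4.4, -2.1]), 'Fz': np.float64(17.9), 'w': -0.0001}
dowel1 [(array([400., 206.]), 0.55), (array([410., 252.]), 0.55), (array([443., 187.]), 0.46), (array([301., 259.]), 0.37)]
flap [(array([276., 242.]), 0.68)]
dowel1 [(array([314., 294.]), 0.61), (array([355., 248.]), 0.4), (array([328., 294.]), 0.37)]
flap [(array([326., 258.]), 0.43)]
```

View pics/c5.png

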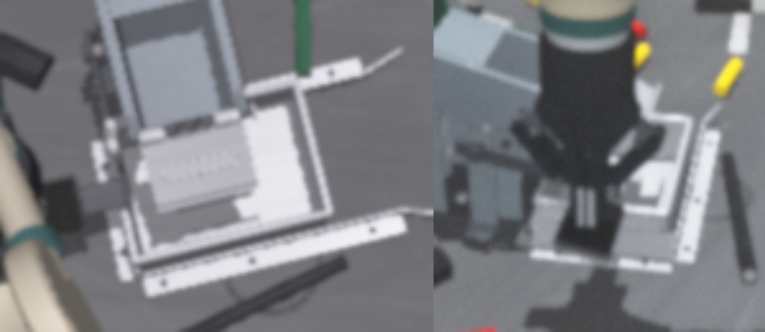

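The chute at (175,85) is empty and the flap is raised at (200,165), so the dowels are in the tray. Ease the lever up slowly.

apply_moves(deltas=[0,0,0,-1.5,0,0,0,0,-3,0,0,0,0,-4.5,0,0,0,0,-6,0,0,0,1,-7.5,0,0,0,1,-9,0,0,0,1,-10.5,0,0,0,1,-12,0,0,0,2,-13.5,0,0,0,2,-15,0,0,0,2,-16.5,0,0,0,2,-18,0])

```text
clock: 14.97
position: [0.4817, 0.4152, 0.1126]
ee_rot: [-0.001, 0.598, 0.802, -0.001]
contact_force: [-3.2, -0.8, 4.8]
width: 0.0003
gripper_force: 2.7
```

apply_moves(deltas=[0,0,0,-1.5,0,0,0,0,-3,0,0,0,0,-4.5,0,0,0,0,-6,0,0,0,1,-7.5,0,0,0,1,-9,0,0,0,1,-10.5,0,0,0,1,-12,0,0,0,2,-13.5,0,0,0,2,-15,0,0,0,2,-16.5,0,0,0,2,-18,0])

```text
clock: 15.97
position: [0.4856, 0.4164, 0.1307]
ee_rot: [0.001, 0.598, 0.802, 0.001]
contact_force: [-0.8, 0.2, 4.1]
width: 0.0003
gripper_force: 2.0
```

apply_moves(deltas=[0,0,0,-1,0,0,0,0,-2,0,0,0,0,-3,0,0,0,0,-4,0,0,0,0,-5,0,0,0,0,-6,0,0,0,0,-7,0,0,0,0,-8,0,0,0,0,-9,0,0,0,0,-10,0])

```text
clock: 16.8
position: [0.4848, 0.416, 0.1404]
ee_rot: [0.0, 0.598, 0.802, 0.0]
contact_force: [2.3, 1.5, 3.1]
width: 0.0002
gripper_force: 1.7
```

apply_moves(deltas=[0,0,0,-0.8,0,0,0,0,-1.6,0,0,0,0,-2.4,0,0,0,0,-3.2,0,0,0,0,-4,0,0,0,0,-4.8,0,0,0,0,-5.6,0,0,0,0,-6.4,0,0,0,0,-7.2,0,0,0,0,-8,0])

```text
clock: 17.63
position: [0.4831, 0.4153, 0.1476]
ee_rot: [-0.001, 0.598, 0.802, -0.002]
contact_force: [0.7, -0.1, -0.2]
width: 0.0001
gripper_force: 0.0
```

The lever is back at rest and the contact is gone. Move clear and verify.

apply_moves(deltas=[0,0,0,-10,0,0,0,0,-30,0,0,0,0,-60,0,0,0,0,-95,0,0,30,-20,-100,0,0,60,-40,-100,0,0,90,-60,-100,0,0,120,-80,-100,0,0,150,-100,-100,0,0,150,-100,-100,0,0,150,-100,-100,0,0,150,-100,-100,0])

```text
clock: 18.63
position: [0.3456, 0.5306, 0.2482]
ee_rot: [0.0, 0.597, 0.802, -0.001]
contact_force: [0.9, -0.2, 0.1]
width: -0.0
gripper_force: 0.0
```

```bash
python3 - <<'E'
from h import *
print(now())
im=get_image('top'); s=get_image('scene')
I=cv2.resize(im['frame'][180:310,200:370,::-1],None,fx=3,fy=3,interpolation=cv2.INTER_CUBIC)
J=cv2.resize(s['frame'][220:350,240:370,::-1],None,fx=3,fy=3)
cv2.imwrite('pics/c6.png',cv2.resize(np.hstack([I,J]),None,fx=.85,fy=.85))
E
```

```text
{'t': 18.63, 'mag': array([-0.2578,  0.2905]), 'z': np.float64(0.2482), 'Fm': array([ 0.8, -0.4]), 'Fz': np.float64(0.1), 'w': -0.0}
```

View pics/c6.png

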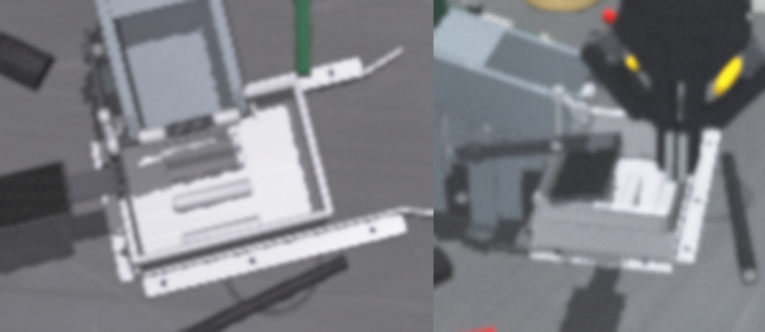

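Seen from above, the chute is empty at (175,85) and the flap is shut. The tray sits at the stop with dowels visible at (200,160), (212,193) and (220,230), and partly at (165,155). None lie outside it and the gripper is clear, so I hand the job in.

```bash
python3 -c "from rig import *; print(sign_off())"
```

```text
the job is handed in; nothing more can be done
None
```

I handed the job in at about 18.7 s: the tray is home against the stop, the chute is empty, the lever was eased back up until the flap shut, and the gripper is clear. I made out three dowels clearly in the tray and the fourth only partly.

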